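Fit the beater to the kitchen machine and keep it pressed home

TASK

Take the dust cap off the kitchen machine's drive and set it down the same way up on the chopping board, letting it go. Then take the beater from its wooden stand, turn it until its four splines mesh with the drive socket, slide it fully home against the spring, and finish still holding it pressed down there. Leave the other kitchen things where they are.

Things in the scene. Friction and masses are not known exactly. Their poses are not given: they have to be found in the camera images.
- machine: bottom-drive kitchen machine without its bowl: upright round white motor housing, fixed, 150 mm across (156 at the foot), flat top (deck) 95 mm above the worktop, grey dial on its +x side. Origin: centre of its underside; z up. The drive is at the centre of the deck. It stands on the left or right of the worktop, the chopping board on the other side.
- socket (a point): point on the drive's axis, level with the top of its steel collar, 99 mm above the worktop; hidden under the dust cap at the start. The collar is a ring 50 mm outside, 34 mm inside, standing 4 mm above the deck. The point's x and y axes lie along the socket's two crossed slots, z up. The drive turns about z only if forced (stiff, 0.4 N m) and starts at any angle.
- slots (a point): centre of the cross-shaped hole inside the collar, at the level where its slots begin, 6 mm below the collar's top: four square corner blocks leave two crossed slots, each 10.5 mm wide and 34 mm long, 43 mm deep, with the brass pin in the middle. Axes as socket. Any quarter turn of the beater fits.
- plunger (a joint): brass spring pin, 9 mm thick, in the middle of the socket: 0 = up (its top 18 mm below the collar's top), grows as it is pushed down, 0.012 m when the beater is fully home. It pushes back with 4 N at first and 10 N at 0.012 m, so the beater springs up by 12 mm if it is not held down.
- cap: grey plastic dust cap, loose, 60 g: upside-down shallow dish 66 mm across, 12 mm high, with a round upright knob on top, 20 mm thick, from 12 to 44 mm above the origin. Origin: centre of its open underside; z up through the knob. At the start it stands on the machine's deck over the collar, origin 95 mm above the worktop; lift it 10 mm or more to clear the collar.
- board: wooden chopping board, 200 mm (x) by 160 mm (y) by 16 mm thick, fixed, empty. Origin: centre of its underside; z up.
- stand: light wooden block 70 x 70 x 34 mm, fixed, with a round hole 35 mm wide, its floor 6 mm above the worktop, in which the beater stands. Origin: centre of its underside.
- beater: beater, loose, 110 to 220 g, 120 mm tall, upright in the stand at any yaw. Origin: centre of the foot's lower end; z up the stem. Foot 0 to 30 mm: a cross of four splines along x and y, 28 mm across, 8 mm thick (lowest 3 mm: 26 and 6 mm). Flange 42 mm across at 30 to 35 mm: fully home it rests on the collar, origin 30 mm below socket. Unmeshed, the foot stops 24 mm higher.
- grip (a point): centre of the beater's grip block, on its axis, 102 mm above its origin; axes as the beater. The block is 30 mm along x, 16 mm along y (grip it across y) and 36 mm tall (84 to 120 mm above the origin). Below it: round stem 14 mm thick, and two steel wire loops at +x and -x, from 39 to 75 mm above the origin, 70 mm across in all.
- spice_jar: small glass jar with steel cap, 42 mm across, 75 mm tall, loose, behind the stand; leave alone. Origin: centre of its underside.
- coffee_pot: red enamel coffee pot 88 mm across, 88 mm tall, with a long straight handle along its +y, loose, at the far side; leave alone. Origin: centre of its underside.
- mug: white mug 80 mm across, 90 mm tall, loose, at the far side; leave alone. Origin: centre of its underside.
- glass_jar: green glass jar 90 mm across, 130 mm tall, loose, on the left; leave alone. Origin: centre of its underside.
- brush: wooden-handled brush lying on the right, loose; leave alone. Its long axis is x.
- spoon: steel spoon lying on the left, loose; leave alone. Its long axis is x.
There are look-alikes about, which are no part of the job. Of the things shaped like the beater, the white one is meant.

How it is judged:
On the way:
1. the dust cap stands the right way up on the chopping board, let go (x of cap in the frame of board between -0.085 and 0.085 m and y of cap in the frame of board between -0.065 and 0.065 m and z of cap in the frame of board between 0.012 and 0.02 m and angle between cap's own z axis and vertical below 0.1 rad and contact force between the fingers and cap below 0.1 N and linear speed of cap below 0.02 m/s), for 0.2 s.
At the end, for the whole second after the job is handed in: Cap upright on the board, centre 15 mm or more inside its edges, released. Beater upright in the meshed socket, foot 26.5 mm or more below the collar top (home: 30), within 4 mm of the axis, at rest, spring pin pressed over 8.5 mm, fingers still on the beater with over 2 N (all of step 1 and z of beater in the frame of socket below -0.0265 m and horizontal distance between beater and socket below 0.004 m and angle between beater's own z axis and vertical below 0.08 rad and (angle between the x axis of beater and the x axis of socket, either way round below 0.15 rad or angle between the x axis of beater and the y axis of socket, either way round below 0.15 rad) and value of joint plunger above 0.0085 m and contact force between the fingers and beater above 2 N and linear speed of beater below 0.02 m/s); the arm keeps its last pose, push and grip.
It fails at once if a bystander (spice jar, coffee pot, mug, glass jar, brush or spoon) is pushed more than 40 mm (distance of any of spice_jar, coffee_pot, mug, glass_jar, brush, spoon from where it was at the start of the episode above 0.04 m).
It fails at once if a jar, the pot or the mug is tipped over (angle between any of spice_jar, coffee_pot, mug, glass_jar's own z axis and vertical above 0.4 rad).
It also fails if it takes over 54 s, if anything falls off the work surface, if the arm or the gripper's body presses on something with over 40 N, if the wrist force passes 120 N, or if a joint passes its speed limit or range.

ROBOT

A 6-joint arm with a two-finger parallel gripper is mounted at the origin on the work surface. World frame = base frame: x ahead of the robot, y to its left, z up, the work surface at z = 0. Lengths are in m, angles in rad, forces in N, time in s.
With the tool pointing down it reaches from about 0.4 to 0.825 m from the base axis. Payload 7 kg.
Tool frame: the origin (TCP) lies between the finger pads; the fingertips stand 8 mm ahead of it and the grasp point (between the pads) lies 11 mm behind it (arm.finger_overhang is the distance from the TCP to the fingertips, in m); z points along the fingers, y is the line along which they close (so a half turn about z gives the same grasp; the last joint's range is limited). The gripper opens to 88 mm and grips with 3 to 60 N. Pads are 19 mm wide; open, the fingers measure 130 mm over their backs; the gripper's body (78 mm by 193 mm) begins 47 mm behind the grasp point.
Start: joints at [-0.921, 0.359, 0.012, 0, -1.224, -0.288], TCP at [0.239, -0.631, 0.235] pointing down, gripper open.
Joint ranges: [-3.07, 3.07], [-1.43, 2.12], [-1.02, 1.25], [-3.03, 1.67], [-3.05, -0], [-3.03, 3.03]. Speed limits (rad/s): [2.39, 2.39, 3.01, 3.14, 3.14, 3.14].

INTERFACE

Orientations are given as [roll, pitch, yaw] about the fixed x, y, z axes, in that order (R = Rz(yaw) Ry(pitch) Rx(roll)).
In Python, from station import arm gives the robot as it stands.
- The arm moves only by the tool move_arm, never from a script. Its argument "rows" is text: rows parted by semicolons, each of 7 numbers parted by spaces: the turn, a rotation vector about the tool's x, y, z in degrees, then the shift along the tool's x, y, z in m, then the finger opening in m, from 0 to 0.0876. A call has 1 to 8 rows; each row shifts and turns the commanded pose from where the row before left it, along the tool's axes as they then stand; what a row does not reach is not made up. A row lasts 1/8 s, in which the tool goes at most 62.5 mm and 10.7 degrees, less where a joint would pass 70% of its speed; a pose out of reach is approached as far as the arm can. A call is refused whole if a number of a shift passes 0.0625 or a number of a turn 10.7, either way. A call with a gripper value outside its range is refused whole. The fingers move at their own pace and stop on an object; "squeeze" is the grip in N (left out, the last holds). Time passes only in rows, so rows that do not move let the fingers close. It gives the time, the measured TCP pose, the force, the opening and the grip force at its end, in the units of the state.
- arm.get_state(): the state, without advancing time (a new reading comes with each control period).
- arm.grab_frame(name): name is "side" or "top"; returns (picture, depth): 480x640x3 uint8, blue, green, red; 480x640 float32, m along the optical axis (not along the pixel's ray), 0 where there is no reading.
- arm.camera_model(name): a dict with "mtx" (3x3 intrinsics, pixels), "camera_from_world" (4x4, takes a point from world to camera coordinates). Camera axes: x right, y down, z forward; pixel columns grow to the right and rows downward; lengths in m; the calibration is good to about 2 mm. A picture is of the moment at which its call begins. camera_model takes no time and is no camera call.
- arm.job_done(): hands the job in; it is judged then, once.
The state is a dict: "t": time; "q": joint angles; "qd": joint speeds; "joint_efforts": joint torques, N m; "eef_pos": TCP position; "ee_rot": TCP orientation; "force": force on the tool from outside, world axes, zero at the start; "moment": the same for the moment, N m; "width": finger opening in m; "gripper_force": force on a finger pad.
Only numpy, scipy, OpenCV 4.12 (cv2) and the standard library are available. Lean on these libraries where they do the work, as an engineer would, in place of code of your own. Each camera call takes 0.05 s, during which the arm holds its last target. There are 200 camera calls.

## Working session

There is one attempt and no reset: what is moved stays moved. The work goes in short steps, Python scripts to look and compute and a tool call to move; the robot and the scene stay as the last step left them, time stands still between calls to the robot, and variables do not carry over. Pictures are saved under pics/ and viewed, at most 10 in all, crops included, and the job is handed in when it is done.

Besides the shell and the picture viewer there is one more tool, called after "Request:" as name(argument=value, ...) on one line, values as JSON. move_arm: Moves the arm, as the interface text tells. Its arguments: {"type":"object","properties":{"rows":{"type":"string"},"squeeze":{"type":"number"}},"required":["rows"]}

```bash
mkdir -p pics
cat > h.py <<'E'
import numpy as np,cv2
from station import arm
def grab(n):
    p,d=arm.grab_frame(n); return p,d
def pts(n,d):
    m=arm.camera_model(n);K=np.array(m["mtx"]);T=np.linalg.inv(np.array(m["camera_from_world"]))
    v,u=np.mgrid[0:480,0:640]
    c=np.stack([(u-K[0,2])/K[0,0]*d,(v-K[1,2])/K[1,1]*d,d],-1)
    return c@T[:3,:3].T+T[:3,3]
def ray(n,u,v,z):
    m=arm.camera_model(n);K=np.array(m["mtx"]);T=np.linalg.inv(np.array(m["camera_from_world"]))
    r=T[:3,:3]@np.linalg.inv(K)@np.array([u,v,1.]);return T[:3,3]+r*(z-T[2,3])/r[2]
E
python3 - <<'E'
from h import *
for n in("top","side"):
    p,d=grab(n);cv2.imwrite(f"pics/{n}0.png",p);np.save(f"{n}0.npy",d)
    m=arm.camera_model(n);print(np.round(np.array(m["mtx"]),1),np.round(np.linalg.inv(np.array(m["camera_from_world"])),3))
print(arm.get_state())
E
```

```text
[[584.    0.  323.5]
 [  0.  584.  243.9]
 [  0.    0.    1. ]] [[-0.025 -0.983  0.179  0.362]
 [-1.     0.028  0.011 -0.003]
 [-0.015 -0.179 -0.984  1.387]
 [ 0.     0.     0.     1.   ]]
[[485.1   0.  325.6]
 [  0.  485.1 234.1]
 [  0.    0.    1. ]] [[-0.985 -0.068  0.159  0.357]
 [-0.172  0.48  -0.86   1.092]
 [-0.018 -0.875 -0.485  0.725]
 [ 0.     0.     0.     1.   ]]
{'t': 0.1, 'q': array([-9.20903024e-01,  3.59293718e-01,  1.11539824e-02, -3.00174023e-04,
       -1.22408621e+00, -2.88100672e-01]), 'qd': array([ 0.00200087, -0.0010133 ,  0.00250075,  0.00248183,  0.00212477,
       -0.00149104]), 'joint_efforts': array([-1.51843884e-03, -5.84162557e+01,  2.93753690e+01,  7.01556444e+00,
        1.01882775e-02, -4.59843875e-05]), 'eef_pos': array([ 0.23874338, -0.6309201 ,  0.23373333]), 'ee_rot': array([ 3.14014177e+00, -1.35667107e-04, -2.77990213e+00]), 'force': array([-0.40234408,  0.12405982, -0.89409119]), 'moment': array([-0.00906592,  0.0561044 ,  0.00686073]), 'gripper_force': 0.0, 'width': 0.08766752471932968}
```

View pics/top0.png

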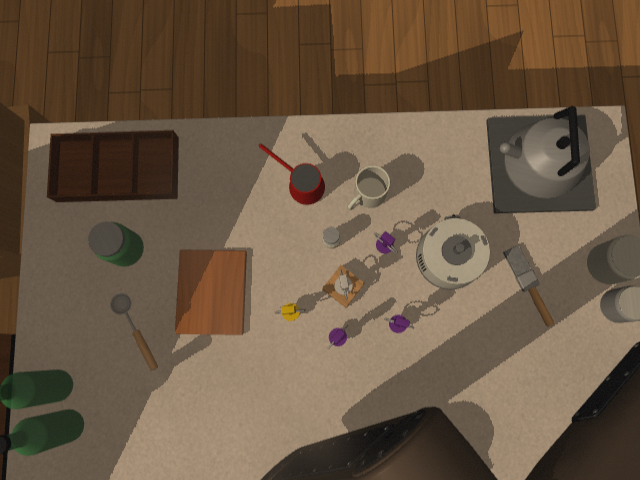

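View pics/side0.png

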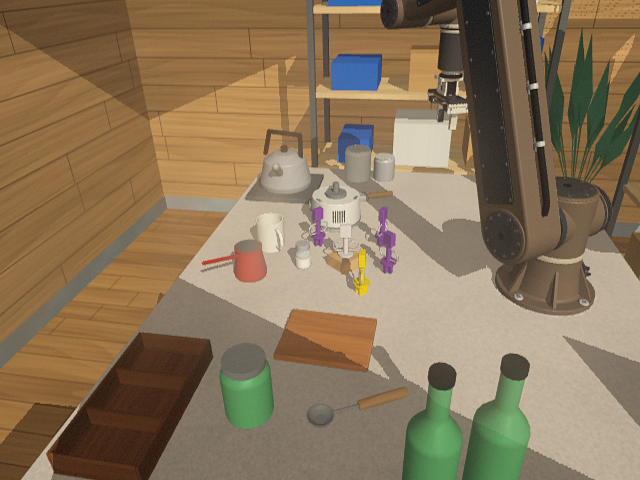

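Top view: machine (453,252) with cap knob (460,247), and board (212,292). Beater-shaped things: white in the stand (344,287), purple at (385,243), (399,323) and (337,337), yellow at (290,312). The white one in the stand is the target; I'll check it in a close crop.

Run:
```python
from h import *
p=cv2.imread("pics/top0.png");d=np.load("top0.npy");P=pts("top",d)
a=cv2.resize(p[252:322,309:379],(400,400),interpolation=cv2.INTER_CUBIC)
b=cv2.resize(p[215:285,418:488],(400,400),interpolation=cv2.INTER_CUBIC)
cv2.imwrite("pics/crop1.png",np.hstack([a,b]))
def sel(u0,u1,v0,v1,z0,z1,name):
    Q=P[v0:v1,u0:u1];m=(Q[...,2]>z0)&(Q[...,2]<z1);X=Q[m]
    r=cv2.minAreaRect((X[:,:2]*1000).astype(np.float32));print(name,len(X),X.mean(0).round(4),r)
    return m
sel(318,372,258,312,.112,.14,"gripblock")
sel(318,372,258,312,.028,.040,"stand")
sel(420,490,210,290,.130,.15,"knob")
sel(420,490,210,290,.102,.112,"capdish")
sel(410,490,210,290,.09,.0985,"deck")
sel(170,250,245,340,.01,.022,"board")
for n,b in dict(p1=(370,400,228,258),p2=(385,415,308,338),p3=(322,352,322,352),y=(275,305,298,326),jar=(318,345,222,250)).items(): sel(*b,.05,.15,n)
```

```text
gripblock 109 [ 0.509  -0.0306  0.1255] ((509.2564392089844, -30.707441329956055), (29.594594955444336, 16.132658004760742), 9.139693260192871)
stand 635 [ 0.5094 -0.0311  0.0347] ((510.5290222167969, -31.107650756835938), (70.36445617675781, 70.20085144042969), 51.20022964477539)
knob 70 [ 0.5744 -0.2834  0.1379] ((575.1196899414062, -284.369384765625), (19.269264221191406, 17.746000289916992), 34.01033020019531)
capdish 579 [ 0.5734 -0.283   0.1062] ((564.3477172851562, -284.21136474609375), (120.10272216796875, 129.3561248779297), 7.650321960449219)
deck 2329 [ 0.5742 -0.2837  0.0951] ((574.8531494140625, -284.33203125), (148.12130737304688, 149.72567749023438), 40.999629974365234)
board 5461 [0.5054 0.2812 0.0163] ((507.0871276855469, 279.7420654296875), (164.7609100341797, 200.5919952392578), 87.9158706665039)
p1 186 [ 0.6024 -0.1307  0.1019] ((604.0813598632812, -131.38638305664062), (67.2892837524414, 17.154027938842773), 50.436527252197266)
p2 158 [ 0.419  -0.1519  0.1076] ((419.4463195800781, -153.05145263671875), (65.26001739501953, 16.203479766845703), 71.17082214355469)
p3 133 [ 0.3925 -0.0144  0.1088] ((393.0342712402344, -14.771286010742188), (15.800410270690918, 68.56010437011719), 48.16815185546875)
y 153 [0.4521 0.0909 0.1078] ((452.9914855957031, 91.85729217529297), (16.439476013183594, 65.07402038574219), 1.8059536218643188)
jar 242 [ 0.6214 -0.006   0.0737] ((622.7057495117188, -6.367563247680664), (36.975852966308594, 36.969932556152344), 41.4095344543457)
```

View pics/crop1.png

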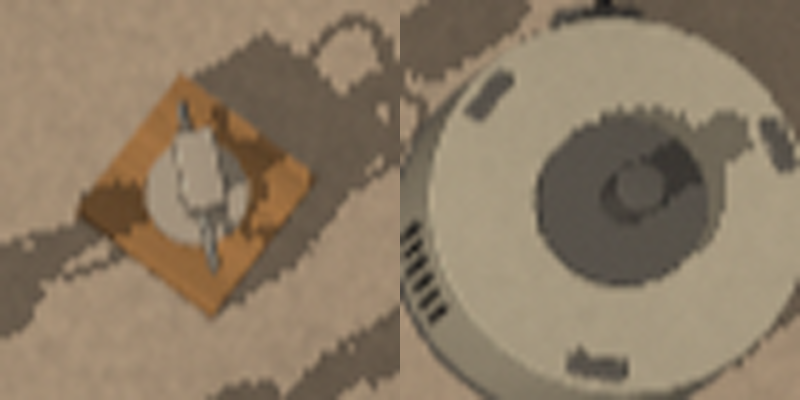

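The crop confirms the choice: the white grip block is at crop (200,170), standing in the wooden stand, long axis at about 9° yaw. The grey cap with its knob sits at (640,190) on the machine. I'm moving above the knob.

Request:
move_arm(rows="0 0 0 -0.0546 0.0257 0 0.06;0 0 0 -0.0546 0.0257 0 0.06;0 0 0 -0.0546 0.0257 0 0.06;0 0 0 -0.0546 0.0257 0 0.06;0 0 0 -0.0546 0.0257 0 0.06;0 0 0 -0.0546 0.0257 0 0.06;0 0 0 -0.0546 0.0257 0 0.06;0 0 0 -0.0546 0.0257 0 0.06")

```text
t: 1.1
eef_pos: [0.5756, -0.2827, 0.2344]
ee_rot: [3.141, -0.0, -2.78]
force: [0.2, -1.3, -0.2]
width: 0.06
gripper_force: 0.0
```

Request:
move_arm(rows="0 0 0 0.0014 -0.001 0.05 0.06;0 0 0 0 0 0.04 0.06;0 0 0 0 0 0.025 0.06;0 0 0 0 0 0 0.06;0 0 0 0 0 0 0.01;0 0 0 0 0 0 0.01;0 0 0 0 0 0 0.01;0 0 0 0 0 0 0.01", squeeze=15)

```text
t: 2.1
eef_pos: [0.5738, -0.2859, 0.1201]
ee_rot: [-3.141, 0.001, -2.78]
force: [-0.8, -0.1, -0.0]
width: 0.0259
gripper_force: 0.0
```

Request:
move_arm(rows="0 0 0 0 0 0 0.01;0 0 0 0 0 0 0.01;0 0 0 0 0 -0.02 0.01;0 0 0 0 0 -0.04 0.01;0 0 0 0 0 -0.05 0.01;0 0 0 0 0 0 0.01")

```text
t: 2.85
eef_pos: [0.5758, -0.2866, 0.2343]
ee_rot: [-3.137, 0.006, -2.779]
force: [0.0, 0.2, -0.8]
width: 0.0193
gripper_force: 15.0
```

Request:
move_arm(rows="0 0 0 -0.0136 0.0555 0 0.01;0 0 0 -0.0136 0.0555 0 0.01;0 0 0 -0.0136 0.0555 0 0.01;0 0 0 -0.0136 0.0555 0 0.01;0 0 0 -0.0136 0.0555 0 0.01;0 0 0 -0.0136 0.0555 0 0.01;0 0 0 -0.0136 0.0555 0 0.01;0 0 0 -0.0136 0.0555 0 0.01")

```text
t: 3.85
eef_pos: [0.5174, 0.1697, 0.229]
ee_rot: [3.142, -0.001, -2.78]
force: [1.5, -0.5, -1.4]
width: 0.0192
gripper_force: 15.0
```

Request:
move_arm(rows="0 0 0 -0.0136 0.0555 0 0.01;0 0 0 -0.0136 0.0555 0 0.01;0 0 0 0 0 0.06 0.01;0 0 0 0 0 0.06 0.01;0 0 0 0 0 0.05 0.01;0 0 0 0 0 0.014 0.01;0 0 0 0 0 0 0.01")

```text
t: 4.72
eef_pos: [0.5046, 0.2813, 0.0455]
ee_rot: [-3.141, -0.001, -2.78]
force: [0.5, 0.7, -0.4]
width: 0.0199
gripper_force: 15.0
```

Run:
```python
from h import *
p,d=grab("top");s,_=grab("side");np.save("top1.npy",d)
cv2.imwrite("pics/full1.png",p)
a=cv2.resize(p[220:280,425:485],(480,480),interpolation=cv2.INTER_CUBIC)
b=cv2.resize(s[280:400,270:390],(320,320));b=cv2.copyMakeBorder(b,0,160,0,0,cv2.BORDER_CONSTANT)
cv2.imwrite("pics/crop2.png",np.hstack([a,b]))
```

```text
(no output)
```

View pics/crop2.png

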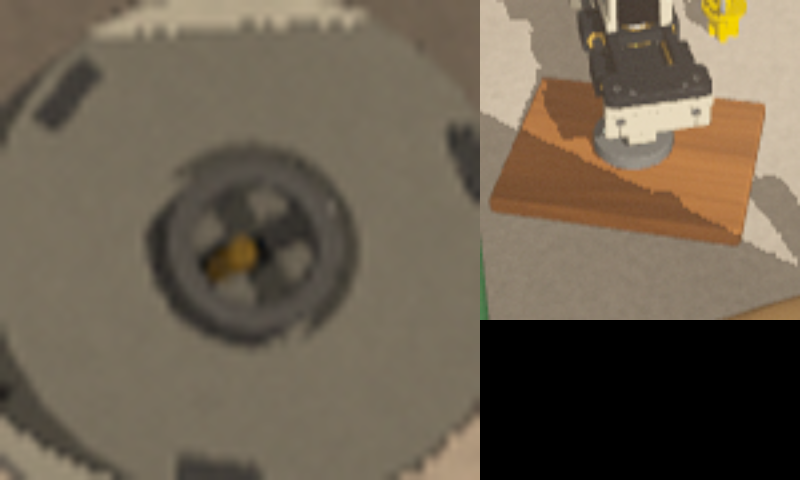

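The crop shows the cap held just above the board. The open socket has light corner blocks around the brass pin at crop (240,255). Next I set the cap down, release it, and measure the slot angle.

Request:
move_arm(rows="0 0 0 0 0 0.004 0.01;0 0 0 0 0 0 0.01;0 0 0 0 0 0 0.06;0 0 0 0 0 0 0.06;0 0 0 0 0 0 0.06;0 0 0 0 0 -0.02 0.06;0 0 0 0 0 -0.05 0.06;0 0 0 0 0 -0.06 0.06")

```text
t: 5.82
eef_pos: [0.5039, 0.2808, 0.172]
ee_rot: [-3.14, -0.002, -2.78]
force: [0.1, 1.7, 0.1]
width: 0.0598
gripper_force: 0.0
```

Run:
```python
from h import *
p=cv2.imread("pics/full1.png");d=np.load("top1.npy");P=pts("top",d)
Q=P[205:290,410:495];m=(Q[...,2]>.090)&(Q[...,2]<.0975)
print("deck",cv2.minEnclosingCircle((Q[m][:,:2]*1000).astype(np.float32)))
m=(Q[...,2]>.0975)&(Q[...,2]<.11);print("collar",m.sum(),Q[m].mean(0),cv2.minEnclosingCircle((Q[m][:,:2]*1000).astype(np.float32)))
# rectify the slot plane z=.093, 0.25mm/px
M=arm.camera_model("top");K=np.array(M["mtx"]);T=np.array(M["camera_from_world"])
c=np.array([.5745,-.284]);N=160
j,i=np.mgrid[0:N,0:N];X=np.stack([c[0]+(N/2-j)*.00025,c[1]+(N/2-i)*.00025,np.full((N,N),.093)],-1)
C=X@T[:3,:3].T+T[:3,3];uv=C@K.T;uv=(uv[...,:2]/uv[...,2:]).astype(np.float32)
g=cv2.remap(p,uv[...,0],uv[...,1],cv2.INTER_CUBIC)
gray=cv2.cvtColor(g,cv2.COLOR_BGR2GRAY)
b=((gray>85)&(cv2.cvtColor(g,cv2.COLOR_BGR2HSV)[...,1]<90)).astype(np.uint8)
n,l,st,ce=cv2.connectedComponentsWithStats(b)
for k in range(1,n):
    if st[k,4]>60:
        w=c+np.array([(N/2-ce[k,1]),(N/2-ce[k,0])])*.00025
        print(st[k,4],ce[k].round(1),w.round(4),np.degrees(np.arctan2(*(w-c)[::-1])).round(1),np.linalg.norm(w-c).round(4))
cv2.imwrite("pics/rect.png",cv2.resize(np.hstack([g,cv2.cvtColor(b*255,cv2.COLOR_GRAY2BGR)]),None,fx=2.5,fy=2.5))
```

```text
deck ((575.5036010742188, -284.5036926269531), 75.40460205078125)
collar 923 [ 0.57209169 -0.28304906  0.09937   ] ((574.6470947265625, -283.782958984375), 74.6706771850586)
281 [7.7 7.2] [ 0.5927 -0.2659] 44.8 0.0256
795 [103.9  30.3] [ 0.5869 -0.29  ] -25.7 0.0138
751 [35.1 60.4] [ 0.5794 -0.2728] 66.4 0.0122
703 [133.3  96.6] [ 0.5704 -0.2973] -107.3 0.014
812 [ 65.4 128.1] [ 0.5625 -0.2803] 163.1 0.0126
```

View pics/rect.png

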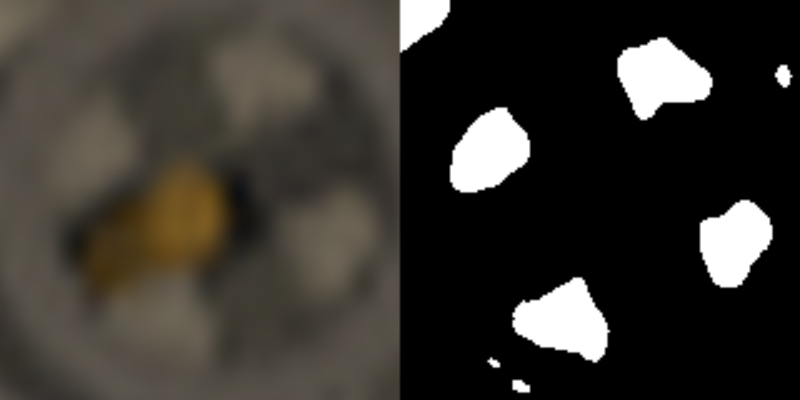

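Light corner blocks put the slots at about 24° (mod 90), with the socket at about (0.575, -0.2847). Moving above the beater.

Request:
move_arm(rows="0 0 0 0.0176 -0.0489 0 0.06;0 0 0 0.0176 -0.0489 0 0.06;0 0 0 0.0176 -0.0489 0 0.06;0 0 0 0.0176 -0.0489 0 0.06;0 0 0 0.0176 -0.0489 0 0.06;0 0 0 0.0176 -0.0489 0 0.06;0 0 5.85 0 0 0 0.06;0 0 5.85 0 0 0 0.06")

```text
t: 6.82
eef_pos: [0.5094, -0.0314, 0.1716]
ee_rot: [3.142, -0.0, -2.989]
force: [1.0, -0.5, 0.1]
width: 0.06
gripper_force: 0.0
```

Run:
```python
from h import *
p,d=grab("top");P=pts("top",d)
Q=P[245:340,170:250];m=(Q[...,2]>.023)&(Q[...,2]<.032);k=(Q[...,2]>.053)&(Q[...,2]<.066)
print("cap",Q[m].mean(0),m.sum(),"knob",Q[k].mean(0),k.sum())
print(arm.get_state()["eef_pos"],arm.get_state()["ee_rot"])
```

```text
cap [0.58707813 0.29131179 0.02380319] 12 knob [nan nan nan] 0
[ 0.50940415 -0.03101238  0.17158816] [ 3.14149854e+00  1.02247836e-05 -2.99338289e+00]<stdin>:4: RuntimeWarning: Mean of empty slice.
  ret = um.true_divide(
```

The cap wasn't detected on the board; it may be hidden by the arm or not there. I'll look before going on.

Run:
```python
from h import *
p,d=grab("top");s,_=grab("side")
a=cv2.resize(p[180:360,160:400],(480,360));b=cv2.resize(s[180:420,240:440],(300,360))
cv2.imwrite("pics/chk.png",np.hstack([a,b]))
```

```text
(no output)
```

View pics/chk.png

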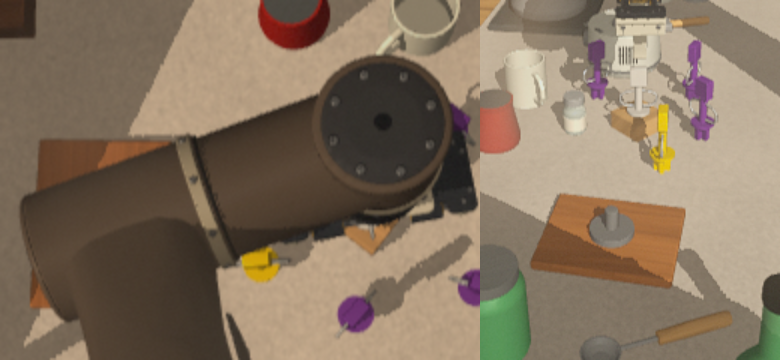

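The top view is blocked by the arm. The side view shows the cap standing upright on the board at crop (612,220). Gripping the beater now.

Request:
move_arm(rows="0 0 0 0 0 0.045 0.05;0 0 0 0 0 0.0275 0.05;0 0 0 0 0 0 0.05;0 0 0 0 0 0 0.005;0 0 0 0 0 0 0.005;0 0 0 0 0 0 0.005;0 0 0 0 0 0 0.005;0 0 0 0 0 0 0.005", squeeze=45)

```text
t: 7.98
eef_pos: [0.5099, -0.0303, 0.0996]
ee_rot: [3.141, 0.001, -2.984]
force: [-0.9, -0.1, 4.8]
width: 0.0155
gripper_force: 45.0
```

Request:
move_arm(rows="0 0 0 0 0 0 0.005;0 0 0 0 0 -0.02 0.005;0 0 0 0 0 -0.05 0.005;0 0 0 0 0 -0.06 0.005;0 0 0 0 0 -0.04 0.005;0 0 -7.5 0 0 0 0.005;0 0 -7.5 0 0 0 0.005;0 0 0 0 0 0 0.005")

```text
t: 8.98
eef_pos: [0.5091, -0.0305, 0.2685]
ee_rot: [3.141, -0.001, -2.723]
force: [-1.0, 0.5, -2.9]
width: 0.0158
gripper_force: 45.0
```

Request:
move_arm(rows="0 0 0 0.0086 -0.0518 0 0.005;0 0 0 0.0086 -0.0518 0 0.005;0 0 0 0.0086 -0.0518 0 0.005;0 0 0 0.0086 -0.0518 0 0.005;0 0 0 0.0086 -0.0518 0 0.005;0 0 0 0 0 0.035 0.005;0 0 0 0 0 0.01 0.005;0 0 0 0 0 0 0.005")

```text
t: 9.98
eef_pos: [0.5753, -0.284, 0.2234]
ee_rot: [3.141, -0.002, -2.723]
force: [-0.3, -0.0, -1.3]
width: 0.0159
gripper_force: 45.0
```

Run:
```python
from h import *
s,d=grab("side");P=pts("side",d);st=arm.get_state();print(st["eef_pos"],st["ee_rot"])
t=st["eef_pos"]-[0,0,.0936];m=(np.abs(P[...,0]-t[0])<.06)&(np.abs(P[...,1]-t[1])<.06)&(d>0)
for a,b in((.003,.028),(.030,.035),(.04,.08),(.085,.1)):
    k=m&(P[...,2]-t[2]>a)&(P[...,2]-t[2]<b);X=P[k]
    print(a,k.sum(),X.min(0).round(4) if len(X) else '',X.max(0).round(4) if len(X) else '')
v,u=np.where(m);print(u.min(),u.max(),v.min(),v.max())
c=s[v.min()-20:v.max()+30,u.min()-20:u.max()+20];cv2.imwrite("pics/pre.png",cv2.resize(c,None,fx=4,fy=4,interpolation=cv2.INTER_CUBIC)[:600,:800])
```

```text
[ 0.57594279 -0.28408669  0.22465564] [-3.14119295e+00 -2.77530887e-04 -2.72215403e+00]
0.003 57 [ 0.5614 -0.2883  0.1345] [ 0.5893 -0.2612  0.1579]
0.03 46 [ 0.5549 -0.299   0.1611] [ 0.5951 -0.2612  0.166 ]
0.04 108 [ 0.5445 -0.2987  0.1716] [ 0.6066 -0.2648  0.21  ]
0.085 54 [ 0.5549 -0.284   0.2166] [ 0.592  -0.2581  0.2309]
314 355 0 231Traceback (most recent call last):
  File "<stdin>", line 8, in <module>
cv2.error: OpenCV(4.12.0) /io/opencv/modules/imgproc/src/resize.cpp:4208: error: (-215:Assertion failed) !ssize.empty() in function 'resize'
```

The held beater's foot and flange centre at x≈0.575, which lines up with the socket. Descending gently.

Request:
move_arm(rows="0 0 0 0.0007 -0.0003 0.015 0.005;0 0 0 0 0 0.012 0.005;0 0 0 0 0 0.008 0.005;0 0 0 0 0 0.003 0.005;0 0 0 0 0 0.003 0.005;0 0 0 0 0 0 0.005")

```text
t: 10.78
eef_pos: [0.5752, -0.2851, 0.1831]
ee_rot: [-3.142, 0.0, -2.722]
force: [-1.1, -0.5, -2.9]
width: 0.0158
gripper_force: 45.0
```

The foot is now 9.5 mm below the collar top with no contact force, so it has meshed. Continuing down.

Request:
move_arm(rows="0 0 0 0 0 0.004 0.005;0 0 0 0 0 0.004 0.005;0 0 0 0 0 0.004 0.005;0 0 0 0 0 0.004 0.005;0 0 0 0 0 0 0.005")

```text
t: 11.4
eef_pos: [0.5754, -0.2852, 0.1674]
ee_rot: [-3.141, 0.0, -2.722]
force: [-1.9, 1.5, 5.3]
width: 0.0159
gripper_force: 45.0
```

Request:
move_arm(rows="0 0 0 0 0 0.003 0.005;0 0 0 0 0 0.002 0.005;0 0 0 0 0 0 0.005;0 0 0 0 0 0 0.005")

```text
t: 11.9
eef_pos: [0.5754, -0.2851, 0.1631]
ee_rot: [-3.141, 0.001, -2.722]
force: [-1.9, 2.0, 7.2]
width: 0.0159
gripper_force: 45.0
```

Request:
move_arm(rows="0 0 0 0 0 0.001 0.005;0 0 0 0 0 0 0.005;0 0 0 0 0 0.0007 0.005;0 0 0 0 0 0 0.005;0 0 0 0 0 0 0.005")

```text
t: 12.52
eef_pos: [0.5755, -0.2852, 0.1626]
ee_rot: [-3.14, 0.001, -2.722]
force: [-4.0, 3.4, 15.0]
width: 0.0159
gripper_force: 45.0
```

Run:
```python
from h import *
s,d=grab("side");t,_=grab("top")
a=cv2.resize(s[120:270,270:420],(400,400),interpolation=cv2.INTER_CUBIC);b=cv2.resize(t[230:350,160:280],(400,400))
cv2.imwrite("pics/fin.png",np.hstack([a,b]))
```

```text
(no output)
```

View pics/fin.png

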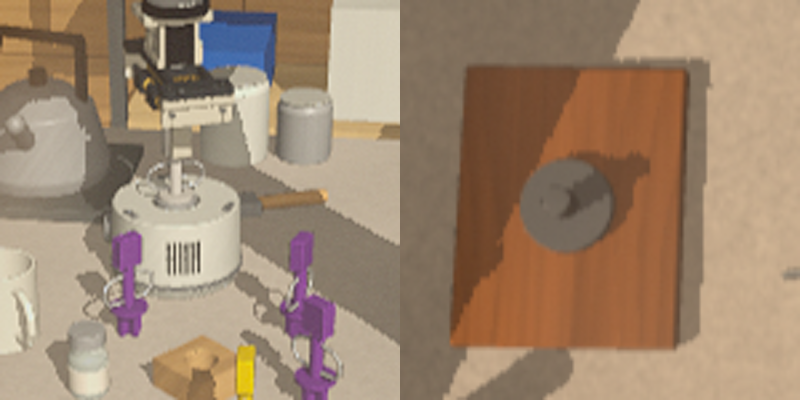

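The cap stands mid-board (crop 567,205). The beater's flange rests on the collar (178,198), and the force jumped to 15 N, so it is fully home. Handing in.

```bash
python3 -c "
from station import arm
print(arm.job_done())"
```

```text
the job is handed in; nothing more can be done
None
```

I handed the job in at about 12.6 s: the dust cap stands upright and released near the middle of the chopping board, and the white beater is meshed and held pressed fully home in the drive socket; no verdict came back.

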